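Feel for the release notch of the parts chest and pop its drawer

ROBOT

A 6-joint arm with a two-finger parallel gripper is mounted at the origin on the work surface. World frame = base frame: x ahead of the robot, y to its left, z up, the work surface at z = 0. Lengths are in mm, angles in degrees, forces in N, time in s.
With the tool pointing down it reaches from about 300 to 850 mm from the base axis. Payload 4.2 kg.
Tool frame: the origin (TCP) lies between the finger pads; the fingertips stand 8 mm ahead of it and the grasp point (between the pads) lies 11 mm behind it; x points along the fingers, y is the direction in which the jaws open and shut, and the axes are right-handed (so a half turn about x gives the same grasp; the last joint's range is limited). The gripper opens to 91 mm and grips with 3 to 60 N. Pads are 32 mm wide; open, the fingers measure 118 mm over their backs; the gripper's body (76 mm by 178 mm) begins 60 mm behind the grasp point.
Start: joints at [-75.115, 18.312, 89.639, -0, 72.044, -1.146], TCP at [158.797, -552.654, 221.976] pointing down, gripper open.
Joint ranges: [-177.97, 177.97], [-48.28, 115.42], [12.27, 149.76], [-77.06, 257.06], [2.81, 150.46], [-146.56, 146.56]. Speed limits (degrees/s): [147.25, 147.25, 180, 180, 180, 180].

INTERFACE

Orientations are given as [roll, pitch, yaw] about the fixed x, y, z axes, in that order (R = Rz(yaw) Ry(pitch) Rx(roll)).
In Python, from workcell import env gives the robot as it stands.
- The arm moves only by the tool arm_command, never from a script. Its arguments are lists of equal length, an entry for each row: "slide": the shift along the tool's x, y, z in cm, a list of three; "turn": the turn, a rotation vector about the tool's x, y, z in rad, a list of three; "grip": the closure in counts, from 0 (fully open) to 255 (shut). A call has 1 to 20 rows; each row is the pose to reach, as a shift and turn from the pose commanded when the call began, along the tool's axes at that moment; what a row does not reach only later rows make up. A row lasts 1/12 s, in which the tool goes at most 41.7 mm and 7.16 degrees, less where a joint would pass 70% of its speed; a pose out of reach is approached as far as the arm can. A call with a gripper value outside its range is refused whole. The fingers move at their own pace and stop on an object; "newtons" is the grip in N (left out, the last holds). Time passes only in rows, so rows that repeat a pose let the fingers close. It gives the time, the measured TCP pose, the force and the opening at its end, in the units of the state.
- env.state(): the state, without advancing time (a new reading comes with each control period).
- env.grab_frame(name): name is "scene" or "top"; returns (picture, depth): 400x640x3 uint8, red, green, blue; 400x640 float32, mm along the optical axis (not along the pixel's ray), 0 where there is no reading.
- env.calibration(name): a dict with "K" (3x3 intrinsics, pixels), "k1" (the pictures are not rectified: a ray, as slopes to the right and down, at radius r is drawn at 1 + k1 r^2 times it, then the intrinsics apply), "camera_from_world" (4x4, takes a point from world to camera coordinates). Camera axes: x right, y up, looking along -z (the intrinsics and any distortion apply to the point x, -y, -z); pixel columns grow to the right and rows downward; lengths in mm; the calibration is good to about 2 mm. A picture is of the moment at which its call begins. calibration takes no time and is no camera call.
- env.job_done(): hands the job in, once; it reports no verdict.
Trained networks look in the newest picture that a camera, given by its name, has taken for a name from the list of things; names that differ only in an ending like _2 or _b are one class to them, and where a whole thing is asked for, a point or a joint stands for the part that bears it (a point fixed in the world has none). Each returns a list of dicts, best first, with "p" (0 to 1); they miss things now and then, are a little off and sometimes report something else, mostly with a low value. They report only what shows in the picture. A call takes as long as a camera call.
- env.search_frame(camera, label): "point" ([x, y, z] in mm, in world coordinates, good to about 4 mm: the middle of the surface that is visible of it).
The state is a dict: "time_s": time; "qpos": joint angles; "qvel": joint speeds; "effort": joint torques, N m; "ee_pos": TCP position; "ee_rot": TCP orientation; "force": force on the tool from outside, world axes, zero at the start; "torque": the same for the moment, N m; "gripper_width": finger opening in mm.
Only numpy, scipy, OpenCV 4.12 (cv2) and the standard library are available. Lean on these libraries where they do the work, as an engineer would, in place of code of your own. Each camera call takes 0.05 s, during which the arm holds its last target.

TASK

Open the small-parts drawer of the steel chest the way the mechanic does: lay a closed fingertip on top of the upright strip close beside its left end (left as seen from the robot), run it along the strip's top edge towards the right, keeping touch, until you feel the hidden notch, then press the key inside the notch fully down so that the drawer springs out. Only touch and press: leave the drawer itself untouched, lift nothing, and leave the other things on the bench and on the chest where they stand; finish with the hand clear of everything.

Things in the scene. Friction and masses are not known exactly. Their poses are not given: they have to be found in the camera images.
- case: grey steel parts chest, fixed to the bench, 220 (x) by 530 (y) by 62 mm high, turned up to 13 degrees. Origin: centre of its underside; x away from the robot, y left, z up. Along x = -70 mm stands a plain aluminium strip 14 mm thick, rising 40 mm above the chest's top panel (6 mm high lips at its foot). It is bare from y = -140 to +140 mm; its ends run inside housings 36 mm thick and 2 mm higher
- edge_left (a point): left end of the bare strip, where the left housing begins: middle of its flat, level, rigid top edge, 100 mm above the bench; axes as the chest's
- edge_right (a point): right end of the bare strip's top edge, 280 mm right of edge_left. Somewhere between the two is ONE notch in the strip, 44 mm long, with upright rigid end walls, open front and back; its middle lies 80 to 200 mm from edge_left, differs every time and is not reported. The rest of the edge is smooth
- key (a joint): travel of the release key in m: 0 = up (start), 0.010 = fully down on a rigid stop. The key is an aluminium block, 41 mm long, 14 mm thick, filling the notch; its flat top lies 8 mm below the strip's edge when up, 18 mm when fully down. It goes straight down against 4 to 6 N, stays where it is left, and drives the drawer out 3 mm for every 1 mm
- drawer: the aluminium drawer in the chest's front (the side facing the robot), its front panel 430 by 44 mm, flush, no handle; origin coincides with the chest's when shut and moves 30 mm towards the robot (chest's -x) when the key is fully down
- lube: bystander: white bottle, 48 mm across, 130 mm tall, standing to the right of the chest; origin under its centre
- wrench: bystander: steel wrench 170 mm long lying to the left of the chest; origin near its middle, on the underside
- lever_stick: bystander: black plastic tyre lever, 110 by 18 by 8 mm, lying to the right of the chest; origin under its centre
- hub: bystander: steel wheel hub standing on end to the left of the chest, 60 mm across, 75 mm tall; origin under its centre
- sprocket: bystander: flat steel ring, 76 mm across, 6 mm thick, on the chest's top behind the strip; origin under its centre
- grease: bystander: small jar, 52 mm across, 45 mm tall, on the chest's top behind the strip; origin under its centre
- pad_box: bystander: cardboard box 55 by 80 by 25 mm on the chest's top behind the strip; origin under its centre

How it is judged:
By the outcome, as a careful person would: the job done as asked, in the order asked, and still so for the second after the job is handed in, with the robot touching nothing.
It also fails if it takes over 51 s, if anything falls off the work surface, if the arm or the gripper's body presses on something with over 40 N, if the wrist force passes 120 N, or if a joint passes its speed limit or range.

## Working session

There is one attempt and no reset: what is moved stays moved. The work goes in short steps, Python scripts to look and compute and a tool call to move; the robot and the scene stay as the last step left them, time stands still between calls to the robot, and variables do not carry over. Pictures are saved under pics/ and viewed, and the job is handed in when it is done.

Besides the shell and the picture viewer there is one more tool, called after "Request:" as a command line: name --argument value ..., lists and objects as JSON in quotes. arm_command: Moves the arm, as the interface text tells. Its arguments: {"type":"object","properties":{"slide":{"type":"array","items":{"type":"array","items":{"type":"number"}}},"turn":{"type":"array","items":{"type":"array","items":{"type":"number"}}},"grip":{"type":"array","items":{"type":"number"}},"newtons":{"type":"number"}},"required":["slide","turn","grip"]}

```bash
mkdir -p pics; ls
python3 - <<'E'
from workcell import env
import cv2,numpy as np
for n in("scene","top"):
    im,d=env.grab_frame(n); cv2.imwrite(f"pics/{n}0.png",im[:,:,::-1]); np.save(f"{n}_d.npy",d)
    c=env.calibration(n); print(n,c["K"],c["k1"],np.round(c["camera_from_world"],3).tolist())
s=env.state(); print(s)
for l in("edge_left","edge_right","case","key"):
    for n in("scene","top"): print(l,n,env.search_frame(n,l)[:3])
E
```

```text
pics
scene [[509.13337948   0.         319.19104358]
 [  0.         509.13337948 201.7846531 ]
 [  0.           0.           1.        ]] -0.09341702322604149 [[0.464, 0.886, 0.003, -254.639], [-0.584, 0.304, 0.753, 274.644], [0.666, -0.351, 0.658, -1859.641], [0.0, 0.0, 0.0, 1.0]]
top [[372.03500708   0.         325.5397791 ]
 [  0.         372.03500708 204.58358887]
 [  0.           0.           1.        ]] -0.03300088314945197 [[-0.019, -1.0, -0.024, 8.022], [0.981, -0.023, 0.194, -566.217], [-0.195, -0.02, 0.981, -949.859], [0.0, 0.0, 0.0, 1.0]]
{'time_s': 0.1, 'qpos': array([-7.51136880e+01,  1.83484963e+01,  8.96978052e+01, -1.55925357e-03,
        7.20440814e+01, -1.14789934e+00]), 'qvel': array([-0.00686029, -0.03165724, -0.17686342, -0.01444162,  0.0259176 ,
        0.04017911]), 'effort': array([ 4.67565424e-04, -4.13330913e+01, -2.32509488e+01,  7.28379842e-02,
        4.22287197e-02, -6.21620438e-05]), 'ee_pos': array([ 158.68547208, -552.22659151,  221.21006349]), 'ee_rot': array([-90.2081624 ,  89.9096049 , 105.82653082]), 'force': array([-0.08510888, -0.30731612,  0.15572842]), 'torque': array([-0.00073605, -0.00036578,  0.01833885]), 'gripper_width': 91.26543341879949}
edge_left scene [{'point': [659.7, -89.0, 60.9], 'p': 0.98}]
edge_left top [{'point': [599.5, -59.2, 62.9], 'p': 0.94}]
edge_right scene [{'point': [658.5, -87.1, 65.5], 'p': 0.57}]
edge_right top [{'point': [608.6, -58.6, 58.5], 'p': 0.9}]
case scene [{'point': [660.0, -85.9, 62.3], 'p': 0.71}, {'point': [629.0, -476.5, 72.3], 'p': 0.63}]
case top [{'point': [600.9, -60.7, 60.0], 'p': 0.69}]
key scene [{'point': [628.0, -480.6, 76.8], 'p': 0.63}]
key top [{'point': [532.7, -94.6, 89.0], 'p': 0.43}]
```

View pics/scene0.png

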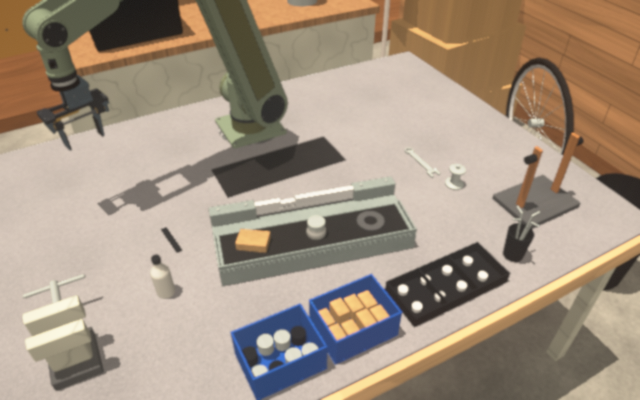

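View pics/top0.png

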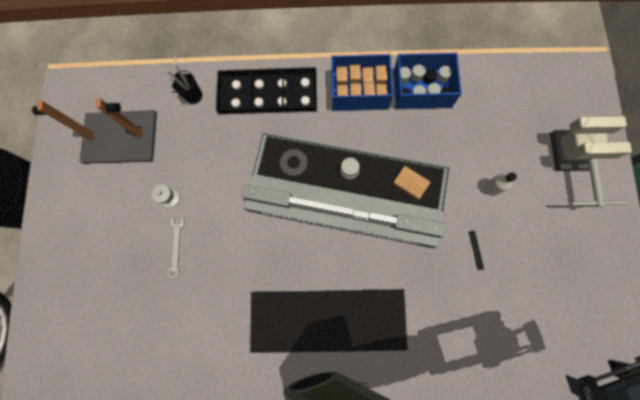

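The top view shows the white strip from about (289,202) to (397,220), with housings at both ends. A possible notch shows near (360,214). I'll zoom in to measure it.

```bash
cat > h.py <<'E'
from workcell import env
import numpy as np,cv2
def ray(n,u,v):
    c=env.calibration(n);K=c["K"];T=np.array(c["camera_from_world"])
    p=cv2.undistortPoints(np.array([[[u,v]]],float),np.array(K),np.array([c["k1"],0,0,0.]))[0,0]
    d=np.array([p[0],-p[1],-1.]); R=T[:3,:3]; o=-R.T@T[:3,3]; return o,R.T@d
def atz(n,u,v,z):
    o,d=ray(n,u,v); return o+d*(z-o[2])/d[2]
def proj(n,P):
    c=env.calibration(n);T=np.array(c["camera_from_world"]);q=T[:3,:3]@np.array(P,float)+T[:3,3]
    x,y=q[0]/-q[2],-q[1]/-q[2];r=x*x+y*y;f=1+c["k1"]*r;K=c["K"]
    return K[0][0]*x*f+K[0][2],K[1][1]*y*f+K[1][2]
E
python3 - <<'E'
from h import *
a=cv2.imread("pics/top0.png")[180:250,235:455]; cv2.imwrite("pics/topz.png",cv2.resize(a,(0,0),fx=3.6,fy=3.6,interpolation=cv2.INTER_CUBIC))
a=cv2.imread("pics/scene0.png")[170:285,200:420]; cv2.imwrite("pics/scenez.png",cv2.resize(a,(0,0),fx=3.6,fy=3.6,interpolation=cv2.INTER_CUBIC))
for p in((289,202),(397,220)): print(atz("top",*p,100))
E
```

```text
[566.48544336  89.8308125  100.        ]
[ 513.10433676 -186.31796646  100.        ]
```

View pics/topz.png

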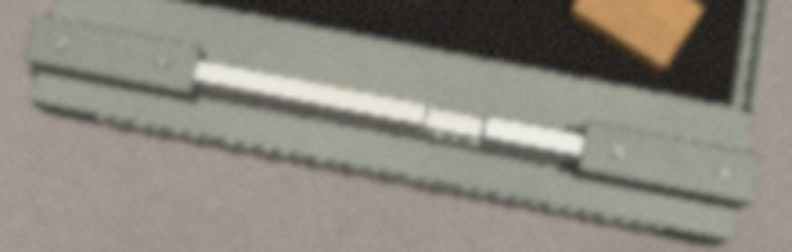

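View pics/scenez.png

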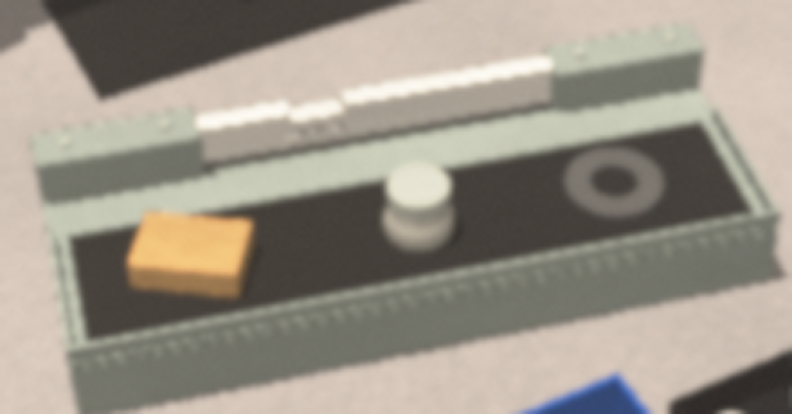

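```bash
cat >> h.py <<'E'
from scipy.spatial.transform import Rotation as Ro
def R0():
    return Ro.from_euler('xyz',env.state()["ee_rot"],degrees=True)
E
python3 - <<'E'
from h import *
L=atz("top",289.3,200.3,100);Rr=atz("top",397,220.6,100);N=atz("top",361.5,214.6,92)
# scene ends
z=lambda x,y:(x/3.6+200,y/3.6+170)
L2=atz("scene",*z(551,66),100);R2=atz("scene",*z(198,122),100);N2=atz("scene",*z(316,107),92)
for a,b,c in((L,Rr,N),(L2,R2,N2)):
    u=(b-a)/np.linalg.norm(b-a);print(a,b,np.linalg.norm(b-a),np.degrees(np.arctan2(-u[0],u[1])*1),u,"notch",(c-a)@u)
print(R0().as_matrix().round(4))
for l in("sprocket","grease","pad_box"):print(l,env.search_frame("top",l)[:1])
E
```

```text
[570.96973698  89.0529175  100.        ] [ 511.55836244 -186.23245172  100.        ] 281.6234115493654 167.82136263967422 [-0.21096035 -0.97749462  0.        ] notch 190.41224937049356
[581.24438244  90.83022517 100.        ] [ 515.21311502 -180.3925661   100.        ] 279.14499956234954 166.31709427490355 [-0.23654827 -0.97161974  0.        ] notch 187.28085579348027
[[-0.      0.2762 -0.9611]
 [ 0.     -0.9611 -0.2762]
 [-1.     -0.      0.    ]]
sprocket [{'point': [687.2, 82.4, 68.0], 'p': 0.92}]
grease [{'point': [653.4, -67.6, 105.8], 'p': 0.67}]
pad_box [{'point': [615.1, -230.1, 90.2], 'p': 0.64}]
```

Run:
```python
from h import *
for n,g in(("top",(235,455,180,250)),("scene",(200,420,170,285))):
    d=np.load(n+"_d.npy");c=env.calibration(n);T=np.array(c["camera_from_world"]);P=[]
    im=cv2.imread(f"pics/{n}0.png")
    for v in range(g[2],g[3]):
        for u in range(g[0],g[1]):
            if d[v,u]>0:
                o,r=ray(n,u,v);P.append(np.r_[o+r*d[v,u],u,v,im[v,u].min()])
    P=np.array(P);
    sel=P[(P[:,2]>93)&(P[:,2]<108)&(P[:,0]<620)]
    ctr,w=cv2.fitLine(sel[:,:2].astype(np.float32),cv2.DIST_HUBER,0,.01,.01).ravel()[2:],cv2.fitLine(sel[:,:2].astype(np.float32),cv2.DIST_HUBER,0,.01,.01).ravel()[:2]
    if w[1]>0:w=-w
    print(n,len(sel),ctr,w,"x at y=90,-50,-185",[float(ctr[0]+w[0]*(y-ctr[1])/w[1]) for y in(90,-50,-185)])
    for name,S in(("housing",sel[sel[:,5]<170]),("white",sel[sel[:,5]>185])):
        t=(S[:,:2]-ctr)@w; nn=(S[:,:2]-ctr)@np.array([-w[1],w[0]])
        print(name,len(S),np.percentile(t,[0,2,98,100]).round(1),np.percentile(nn,[2,50,98]).round(1),np.median(S[:,2]).round(1))
        print("  ends",ctr+w*np.percentile(t,1),ctr+w*np.percentile(t,99))
    mt=P[(P[:,5]>185)];print(np.median(P[(P[:,2]>50)&(P[:,2]<75),2]))
```

```text
Traceback (most recent call last):
  File "h.py", line 4, in ray
    c=env.calibration(n);K=c["K"];T=np.array(c["camera_from_world"])
ValueError: time passes only in moves, steps and waits
```

```bash
sed -i 's/env\.calibration(n)/cal(n)/' h.py
cat >> h.py <<'E'
_C={}
def cal(n):
    if n not in _C:_C[n]=env.calibration(n)
    return _C[n]
E
python3 - <<'E'
from h import *
for n,g in(("top",(235,455,180,250)),("scene",(200,420,170,285))):
    d=np.load(n+"_d.npy");im=cv2.imread(f"pics/{n}0.png");P=[]
    for v in range(g[2],g[3]):
        for u in range(g[0],g[1]):
            if d[v,u]>0:
                o,r=ray(n,u,v);P.append(np.r_[o+r*d[v,u],u,v,im[v,u].min()])
    P=np.array(P)
    sel=P[(P[:,2]>93)&(P[:,2]<108)&(P[:,0]<620)&(P[:,0]-0.22*(P[:,1]+50)<570)]
    f=cv2.fitLine(sel[:,:2].astype(np.float32),cv2.DIST_HUBER,0,.01,.01).ravel();ctr,w=f[2:],f[:2]
    if w[1]>0:w=-w
    print(n,len(sel),ctr,w,"x at y=90,-50,-185",[float(ctr[0]+w[0]*(y-ctr[1])/w[1]) for y in(90,-50,-185)])
    for name,S in(("housing",sel[sel[:,5]<170]),("white",sel[sel[:,5]>185])):
        t=(S[:,:2]-ctr)@w; nn=(S[:,:2]-ctr)@np.array([-w[1],w[0]])
        print(name,len(S),np.percentile(t,[0,2,98,100]).round(1),np.percentile(nn,[2,50,98]).round(1),np.median(S[:,2]).round(1))
        print("  ends",ctr+w*np.percentile(t,1),ctr+w*np.percentile(t,99))
    print(np.median(P[(P[:,2]>50)&(P[:,2]<75),2]))
E
```

```text
top 1925 [542.861    -48.559475] [-0.21849705 -0.9758376 ] x at y=90,-50,-185 [573.885498046875, 542.5384521484375, 512.31103515625]
housing 1419 [-266.7 -260.4  258.6  263.9] [-17.   -0.9  17.9] 102.2
  ends [600.35486644 208.21585846] [ 485.85128057 -303.17274686]
white 460 [-141.6 -134.5  132.3  138.3] [-5.3  1.   7.2] 100.4
  ends [572.96074873  85.86999877] [ 513.29721442 -180.59546926]
61.182211316367784
scene 1411 [546.9425   -54.535915] [-0.21706924 -0.97615623] x at y=90,-50,-185 [579.0831298828125, 547.951171875, 517.9310302734375]
housing 339 [-272.8 -265.2  251.3  256.3] [ 0.6 12.2 17.2] 97.8
  ends [605.36471723 208.18766189] [ 491.95346978 -301.8205599 ]
white 400 [-254.6 -152.   131.3  235.5] [-13.8  -3.5   5.2] 100.4
  ends [585.68568399 119.69142384] [ 512.91965561 -207.53602114]
62.704925919483344
```

Request:
arm_command --slide '[[0, -2, -2.4], [0, -5, -5.9], [0, -8, -9.4], [0, -11, -12.9], [0, -14, -16.4], [0, -17, -20], [0, -20, -23.5], [0, -23, -27], [0, -26, -30.5], [0, -29, -34], [0, -32, -37.6], [0, -35, -41.1], [0, -38, -44.6], [0, -41, -48.1], [0, -44, -51.6], [0, -46.2, -54.2], [0, -48.2, -56.6], [0, -48.2, -56.6], [0, -48.2, -56.6], [0, -48.2, -56.6]]' --turn '[[0.03, 0, 0], [0.06, 0, 0], [0.09, 0, 0], [0.12, 0, 0], [0.15, 0, 0], [0.18, 0, 0], [0.21, 0, 0], [0.24, 0, 0], [0.27, 0, 0], [0.3, 0, 0], [0.33, 0, 0], [0.36, 0, 0], [0.39, 0, 0], [0.42, 0, 0], [0.45, 0, 0], [0.48, 0, 0], [0.499, 0, 0], [0.499, 0, 0], [0.499, 0, 0], [0.499, 0, 0]]' --grip '[255, 255, 255, 255, 255, 255, 255, 255, 255, 255, 255, 255, 255, 255, 255, 255, 255, 255, 255, 255]' --newtons 20

```text
time_s: 2.32
ee_pos: [570.5, 68.9, 221.3]
ee_rot: [20.0, 90.0, -172.4]
force: [0.2, -0.3, 0.9]
gripper_width: 0.6
```

Request:
arm_command --slide '[[2, 0, 0], [5, 0, 0], [8, 0, 0], [9.5, 0, 0], [10, 0, 0], [10, 0, 0], [10, 0, 0], [10, 0, 0]]' --turn '[[0, 0, 0], [0, 0, 0], [0, 0, 0], [0, 0, 0], [0, 0, 0], [0, 0, 0], [0, 0, 0], [0, 0, 0]]' --grip '[255, 255, 255, 255, 255, 255, 255, 255]'

```text
time_s: 2.98
ee_pos: [570.6, 66.5, 123.6]
ee_rot: [-165.8, 89.8, 1.6]
force: [-0.1, -0.1, -0.6]
gripper_width: 0.4
```

Run:
```python
from h import *
s=env.state();print(s["ee_pos"],s["force"]);print(R0().as_matrix().round(4))
ims=[]
for n,g in(("top",(235,455,150,270)),("scene",(200,420,130,250))):
    im,d=env.grab_frame(n);a=im[g[2]:g[3],g[0]:g[1],::-1];ims.append(cv2.resize(a,(0,0),fx=2.5,fy=2.5,interpolation=cv2.INTER_CUBIC))
cv2.imwrite("pics/b.png",np.vstack(ims))
```

```text
[570.61893143  66.47569849 123.61650348] [-0.0762343  -0.10346889 -0.63778814]
[[ 3.100e-03 -2.180e-01 -9.759e-01]
 [ 1.000e-04 -9.759e-01  2.180e-01]
 [-1.000e+00 -8.000e-04 -3.000e-03]]
```

View pics/b.png

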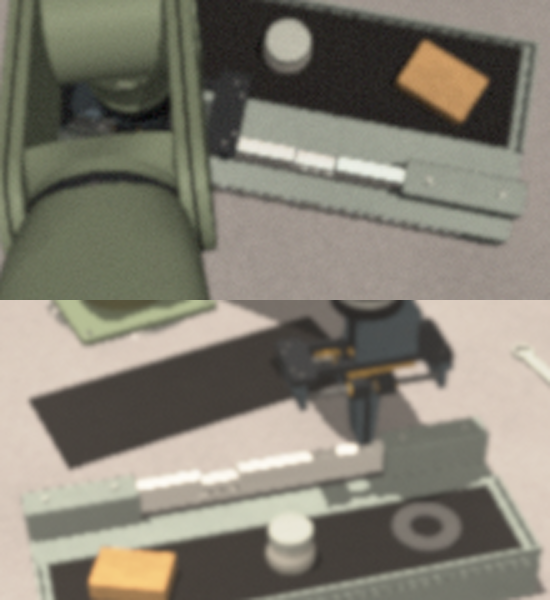

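The fingertip hangs over the strip just right of the left housing: in the scene half it is at about (363,440), and the housing starts at about x=383. Next I'll come down gently.

Request:
arm_command --slide '[[0.3, 0, 0], [0.6, 0, 0], [0.9, 0, 0], [1.1, 0, 0], [1.2, 0, 0], [1.2, 0, 0]]' --turn '[[0, 0, 0], [0, 0, 0], [0, 0, 0], [0, 0, 0], [0, 0, 0], [0, 0, 0]]' --grip '[255, 255, 255, 255, 255, 255]'

```text
time_s: 3.58
ee_pos: [569.4, 66.9, 109.5]
ee_rot: [25.9, 90.0, -166.7]
force: [-0.1, 0.2, -0.3]
gripper_width: 0.7
```

Request:
arm_command --slide '[[0.1, 0, 0], [0.2, 0, 0], [0.2, 0, 0]]' --turn '[[0, 0, 0], [0, 0, 0], [0, 0, 0]]' --grip '[255, 255, 255]'

```text
time_s: 3.83
ee_pos: [569.9, 66.9, 108.3]
ee_rot: [-165.7, 90.0, 1.8]
force: [-1.5, -0.0, 1.3]
gripper_width: 0.2
```

Request:
arm_command --slide '[[0.05, 0, 0], [0.1, 0, 0], [0.1, 0, 0]]' --turn '[[0, 0, 0], [0, 0, 0], [0, 0, 0]]' --grip '[255, 255, 255]'

```text
time_s: 4.08
ee_pos: [569.9, 67.0, 108.3]
ee_rot: [-164.7, 89.9, 2.8]
force: [-1.4, -0.4, 8.2]
gripper_width: 0.3
```

Request:
arm_command --slide '[[0, 0.2, 0], [0, 0.6, 0], [0, 1.0, 0], [0, 1.4, 0], [0, 1.8, 0], [0, 2.2, 0], [0, 2.6, 0], [0, 3, 0], [0, 3.4, 0], [0, 3.8, 0], [0, 4, 0]]' --turn '[[0, 0, 0], [0, 0, 0], [0, 0, 0], [0, 0, 0], [0, 0, 0], [0, 0, 0], [0, 0, 0], [0, 0, 0], [0, 0, 0], [0, 0, 0], [0, 0, 0]]' --grip '[255, 255, 255, 255, 255, 255, 255, 255, 255, 255, 255]'

```text
time_s: 5.0
ee_pos: [562.5, 28.6, 108.3]
ee_rot: [-142.7, 89.7, 24.7]
force: [0.9, 2.7, 5.5]
gripper_width: 0.7
```

Request:
arm_command --slide '[[0.01, 0.4, 0], [0.02, 0.8, 0], [0.02, 1.2, 0], [0.02, 1.6, 0], [0.02, 2.0, 0], [0.02, 2.4, 0], [0.02, 2.8, 0], [0.02, 3.2, 0], [0.02, 3.6, 0], [0.02, 4, 0], [0.02, 4.4, 0], [0.02, 4.8, 0], [0.02, 5, 0]]' --turn '[[0, 0, 0], [0, 0, 0], [0, 0, 0], [0, 0, 0], [0, 0, 0], [0, 0, 0], [0, 0, 0], [0, 0, 0], [0, 0, 0], [0, 0, 0], [0, 0, 0], [0, 0, 0], [0, 0, 0]]' --grip '[255, 255, 255, 255, 255, 255, 255, 255, 255, 255, 255, 255, 255]'

```text
time_s: 6.08
ee_pos: [551.9, -20.1, 108.3]
ee_rot: [-145.0, 89.7, 22.3]
force: [0.7, 4.1, 5.9]
gripper_width: 0.7
```

Request:
arm_command --slide '[[0.01, 0.4, 0], [0.02, 0.8, 0], [0.02, 1.2, 0], [0.02, 1.6, 0], [0.02, 2.0, 0], [0.02, 2.4, 0], [0.02, 2.8, 0], [0.02, 3.2, 0], [0.02, 3.6, 0], [0.02, 4, 0], [0.02, 4.4, 0], [0.02, 4.7, 0], [0.02, 5, 0]]' --turn '[[0, 0, 0], [0, 0, 0], [0, 0, 0], [0, 0, 0], [0, 0, 0], [0, 0, 0], [0, 0, 0], [0, 0, 0], [0, 0, 0], [0, 0, 0], [0, 0, 0], [0, 0, 0], [0, 0, 0]]' --grip '[255, 255, 255, 255, 255, 255, 255, 255, 255, 255, 255, 255, 255]'

```text
time_s: 7.17
ee_pos: [541.2, -68.7, 108.3]
ee_rot: [-146.2, 89.7, 21.2]
force: [1.9, 4.5, 7.2]
gripper_width: 0.6
```

Request:
arm_command --slide '[[0, 0.2, 0], [0, 0.4, 0], [0, 0.6, 0], [0, 0.8, 0], [0, 1.0, 0]]' --turn '[[0, 0, 0], [0, 0, 0], [0, 0, 0], [0, 0, 0], [0, 0, 0]]' --grip '[255, 255, 255, 255, 255]'

```text
time_s: 7.58
ee_pos: [538.4, -79.0, 107.7]
ee_rot: [-156.7, 89.8, 10.7]
force: [-0.3, 0.3, -0.1]
gripper_width: 0.2
```

Contact was lost at about y=-79: Fz fell from 7 N to 0 and the tip sank, so this is the notch's left wall. I'll sink slightly and move towards the middle while watching for side forces.

Request:
arm_command --slide '[[0.1, 0.3, 0], [0.2, 0.6, 0], [0.2, 0.8, 0], [0.2, 1.0, 0], [0.2, 1.2, 0], [0.2, 1.2, 0]]' --turn '[[0, 0, 0], [0, 0, 0], [0, 0, 0], [0, 0, 0], [0, 0, 0], [0, 0, 0]]' --grip '[255, 255, 255, 255, 255, 255]'

```text
time_s: 8.08
ee_pos: [534.3, -91.6, 104.4]
ee_rot: [33.6, 90.0, -159.0]
force: [0.7, 0.6, -0.4]
gripper_width: 0.5
```

Run:
```python
from h import *
s=env.state();print(s["ee_pos"],s["force"])
ims=[]
for n,g in(("top",(235,455,150,270)),("scene",(200,420,130,250))):
    im,d=env.grab_frame(n);a=im[g[2]:g[3],g[0]:g[1],::-1];ims.append(cv2.resize(a,(0,0),fx=2.5,fy=2.5,interpolation=cv2.INTER_CUBIC))
cv2.imwrite("pics/c.png",np.vstack(ims))
```

```text
[534.25924337 -91.64533665 104.36112483] [ 0.65295068  0.61778112 -0.4007231 ]
```

View pics/c.png

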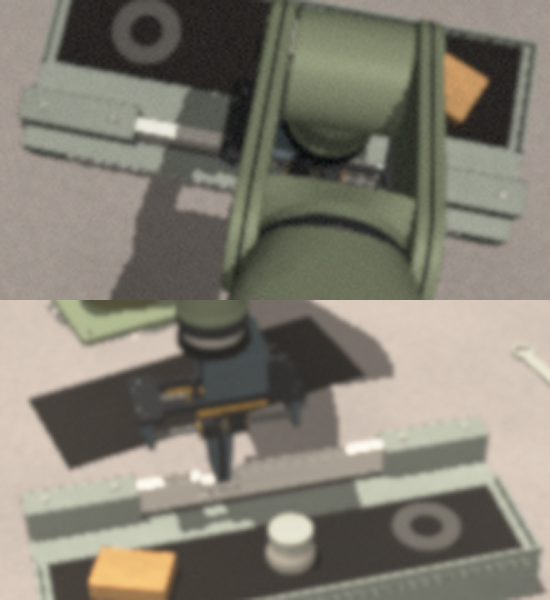

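The tip at (220,478) in the scene half sits mid-notch (walls at about x=200 and 238), with no side force. Pressing now.

Request:
arm_command --slide '[[0, 0.1, 0], [0, 0.2, 0], [0.2, 0.2, 0], [0.4, 0.2, 0], [0.5, 0.2, 0], [0.6, 0.2, 0], [0.6, 0.2, 0]]' --turn '[[0, 0, 0], [0, 0, 0], [0, 0, 0], [0, 0, 0], [0, 0, 0], [0, 0, 0], [0, 0, 0]]' --grip '[255, 255, 255, 255, 255, 255, 255]'

```text
time_s: 8.77
ee_pos: [534.1, -93.2, 98.6]
ee_rot: [150.8, 90.0, -41.7]
force: [0.2, 0.0, 2.8]
gripper_width: 0.9
```

Request:
arm_command --slide '[[0.1, 0, 0], [0.2, 0, 0], [0.3, 0, 0], [0.4, 0, 0], [0.5, 0, 0], [0.6, 0, 0], [0.7, 0, 0], [0.8, 0, 0], [0.8, 0, 0]]' --turn '[[0, 0, 0], [0, 0, 0], [0, 0, 0], [0, 0, 0], [0, 0, 0], [0, 0, 0], [0, 0, 0], [0, 0, 0], [0, 0, 0]]' --grip '[255, 255, 255, 255, 255, 255, 255, 255, 255]'

```text
time_s: 9.52
ee_pos: [534.1, -93.2, 90.3]
ee_rot: [159.4, 90.0, -33.2]
force: [-0.5, -0.3, 2.2]
gripper_width: 0.3
```

Nearly at the stop. I'll keep pressing until the force rises.

Request:
arm_command --slide '[[0.1, 0, 0], [0.2, 0, 0], [0.3, 0, 0], [0.3, 0, 0], [0.3, 0, 0]]' --turn '[[0, 0, 0], [0, 0, 0], [0, 0, 0], [0, 0, 0], [0, 0, 0]]' --grip '[255, 255, 255, 255, 255]'

```text
time_s: 9.93
ee_pos: [534.2, -93.2, 90.1]
ee_rot: [178.8, 89.9, -13.8]
force: [-5.1, 1.2, 20.7]
gripper_width: 0.6
```

It reached the rigid stop at 20.7 N. The tip is 18.2 mm below the strip edge, which matches the expected 18 mm. Retracting straight up.

Request:
arm_command --slide '[[-0.3, 0, 0], [-1, 0, 0], [-2, 0, 0], [-4, 0, 0], [-7, 0, 0], [-10, 0, 0], [-13, 0, 0], [-15, 0, 0], [-16, 0, 0], [-16, 0, 0], [-16, 0, 0]]' --turn '[[0, 0, 0], [0, 0, 0], [0, 0, 0], [0, 0, 0], [0, 0, 0], [0, 0, 0], [0, 0, 0], [0, 0, 0], [0, 0, 0], [0, 0, 0], [0, 0, 0]]' --grip '[255, 255, 255, 255, 255, 255, 255, 255, 255, 255, 255]'

```text
time_s: 10.85
ee_pos: [533.7, -93.1, 246.9]
ee_rot: [7.2, 90.0, 174.7]
force: [-0.1, -0.0, -0.1]
gripper_width: 0.7
```

Run:
```python
from h import *
s=env.state();print(s["ee_pos"],s["force"])
ims=[]
for n,g in(("top",(235,455,150,270)),("scene",(200,420,130,250))):
    im,d=env.grab_frame(n);a=im[g[2]:g[3],g[0]:g[1],::-1];ims.append(cv2.resize(a,(0,0),fx=2.5,fy=2.5,interpolation=cv2.INTER_CUBIC))
cv2.imwrite("pics/d.png",np.vstack(ims))
```

```text
[533.66523674 -93.07746945 246.93381602] [-0.1375139  -0.04091087 -0.08134021]
```

View pics/d.png

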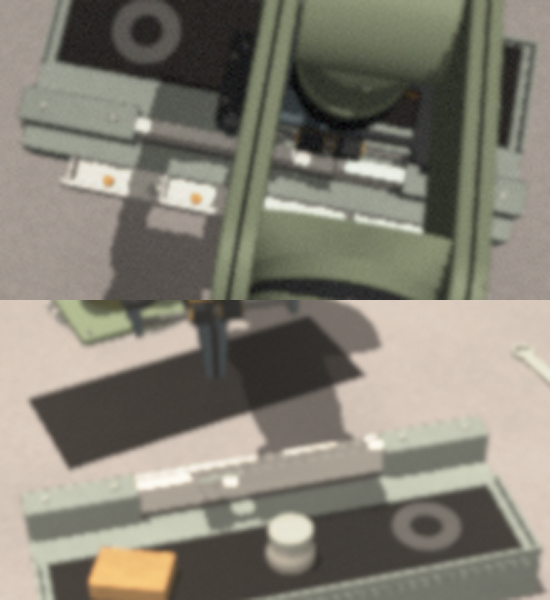

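The drawer is out: in the top half its open compartments show along the chest front, from about (65,170) to (420,225). The hand is clear, and the box, jar and ring are where they were.

```bash
python3 -c "
from workcell import env
print(env.job_done())"
```

```text
the job is handed in; nothing more can be done
None
```

The drawer is open and I've handed the job in; the clock stood at about 11 s of the allowed 51 s.

- **Touch and slide:** I laid the closed fingertip on the strip about 22 mm from its left end at about 8 N. I then ran it right, and it still read 5 to 7 N at every check. The upward force fell to zero and the tip sank about 170 mm along, which was the notch.
- **Pressing the key:** I moved to the middle of the notch without feeling any side force, then pressed the key down to its stop. The force rose to 20.7 N with the tip 18.2 mm below the strip's edge, against the 18 mm given for fully down.
- **Last checks:**
  - The final pictures show the drawer out by about 30 mm, judged by eye from the picture.
  - The ring, jar and box are in place. I did not re-check the wrench, hub, bottle and tyre lever, but the hand never came near them.
  - The hand is clear, about 140 mm above the strip, and the force reads about 0 N.
- **What disagreed:** The drop came about 8 mm earlier than I expected for a 27 mm wide fingertip. I took the tip to be narrower and used the notch centre from the pictures, which worked.

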